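# Register a reference light sensor in the corner of two stop bars and hold it there

## Task

Take the reference light sensor (rectangular base plate, round housing) from the bench and set it down flat on the optical breadboard, well clear of both stop bars, with its cable socket pointing away from the short stop bar. Square its long side up against the long stop bar first, while it is still well short of the short bar; then slide it along the long bar, flat on the board, into the corner until its end is flush with the short bar. Finish while still holding the sensor, pressing it gently but steadily against both bars at once so that it can be clamped; do not ram the bars, and leave the other things where they are.

Things in the scene. Friction and masses are not known exactly. Their poses are not given: they have to be found in the camera images.
- sensor: Reference light sensor, 0.26-0.42 kg, on the bench left of the board. Aluminium base 70 x 90 x 14 mm (x, y, z); centred on it a round black housing, 46 mm across, 34 mm high (48 mm in all), to grip it by. Origin: centre of the underside. x points to the side for the long bar, y to the end with the cable socket (steel stub, 11 mm thick, 11 mm long, at mid thickness), z up.
- sensor_side (a point): Middle of the lower edge of the sensor base's +x long side (35 mm from the sensor's origin along its x); this side goes against the long stop bar.
- sensor_end (a point): Middle of the lower edge of the sensor base's plain -y end (45 mm from the sensor's origin along its -y); this end goes against the short stop bar.
- breadboard: Black optical breadboard fixed to the bench, 250 x 300 x 12.7 mm (its x, y, z), with a grid of small holes. Origin: centre of its underside; its top is 12.7 mm higher. Its axes give the directions of both bars: the sensor lies square when its x and y axes point as the board's do. Base, board and bars are smooth metal: friction about 0.3.
- long_stop: Long steel stop bar fixed on the far part of the board: 20 x 260 x 10 mm (x, y, z), running along the board's y. Origin: centre of its underside, on the board's top. The sensor goes against its -x face (the side of the robot).
- long_face (a point): Middle of the lower edge of the long bar's -x face; axes parallel to the board's. The sensor's side is flush with it when sensor_side has the same x in this frame.
- short_stop: Short steel stop bar fixed on the board at a right angle to the long bar, somewhere along its right-hand (-y) part: 80 x 20 x 10 mm (x, y, z), running along the board's x, with an 8 mm relief gap between its end and the long bar. Origin: centre of its underside. The sensor goes against its +y face.
- short_face (a point): Middle of the lower edge of the short bar's +y face; axes parallel to the board's. The sensor's end is flush with it when sensor_end has the same y in this frame.
- post_holder: Bystander, stands on the board's near part: black post holder, base 50 x 76 x 9.5 mm with an upright tube 25 mm in diameter, 54.5 mm high over all. Origin: centre of its underside.
- strap_clamp: Bystander on the bench: small aluminium bridge-shaped strap clamp, 22 x 70 x 16 mm. Origin: centre of its underside.
- dish: Bystander on the bench: round glass dish with lid and a dark square chip on top, 62 mm in diameter, 16 mm high. Origin: centre of its underside.
- driver: Bystander on the bench: screwdriver with black handle, lying along its x. Origin: on its underside.

How it is judged (in metres and radians):
On the way, in this order (a step that is already met when the one before it is completed fails the run):
1. the sensor stands flat on the breadboard, more than 5 mm clear of the long bar and more than 10 mm clear of the short bar (z of sensor in the frame of breadboard between 0.0105 and 0.0155 m and angle between sensor's own z axis and vertical below 0.035 rad and x of sensor_side in the frame of long_face between -0.15 and -0.005 m and y of sensor_end in the frame of short_face between 0.01 and 0.16 m), for 0.2 s.
2. its long side is pressed flush and square against the long bar while its end is still more than 8 mm from the short bar (z of sensor in the frame of breadboard between 0.0105 and 0.0155 m and angle between sensor's own z axis and vertical below 0.035 rad and x of sensor_side in the frame of long_face above -0.002 m and angle between the x axis of sensor and the x axis of breadboard, either way round below 0.035 rad and contact force between sensor and long_stop above 1.5 N and y of sensor_end in the frame of short_face above 0.008 m), for 0.2 s.
3. it is held in the corner, pressed against both bars (z of sensor in the frame of breadboard between 0.0105 and 0.0155 m and angle between sensor's own z axis and vertical below 0.035 rad and x of sensor_side in the frame of long_face above -0.002 m and angle between the x axis of sensor and the x axis of breadboard, either way round below 0.035 rad and contact force between sensor and long_stop above 1.5 N and y of sensor_end in the frame of short_face between -0.002 and 0.002 m and contact force between sensor and short_stop above 1.5 N and contact force between the fingers and sensor above 1 N and linear speed of sensor below 0.01 m/s), for 0.4 s.
At the end, for the whole second after the job is handed in: The sensor is flat on the board (base within 3 mm of its top, tilt under 2 degrees), square within 2 degrees, its plain long side and plain end each within 2 mm of the bars' faces, the fingers on it, pressing on each bar with more than 1.5 N, at rest, through the last second (all of step 3); the arm keeps its last pose, push and grip.
It fails at once if the sensor is lowered into the corner from above instead of slid in (z of sensor in the frame of breadboard between 0.019 and 0.04 m and x of sensor_side in the frame of long_face between -0.006 and 0.03 m and y of sensor_end in the frame of short_face between -0.03 and 0.006 m).
It fails at once if the sensor is rammed against a bar (over 45 N) (contact force between sensor and long_stop above 45 N or contact force between sensor and short_stop above 45 N).
It fails at once if a bystander is moved by more than 15 mm (distance of any of post_holder, strap_clamp, dish, driver from where it was at the start of the episode above 0.015 m).
It also fails if it takes over 67 s, if anything falls off the work surface, if the arm or the gripper's body presses on something with over 40 N, if the wrist force passes 120 N, or if a joint passes its speed limit or range.

## Robot

A 6-joint arm with a two-finger parallel gripper is mounted at the origin on the work surface. World frame = base frame: x ahead of the robot, y to its left, z up, the work surface at z = 0. Lengths are in mm, angles in rad, forces in N, time in s.
With the tool pointing down it reaches from about 275 to 750 mm from the base axis. Payload 10.2 kg.
Tool frame: the origin (TCP) lies at the very end of the fingers, on their centre line; the grasp point (between the pads) lies 19 mm behind it; z points along the fingers, y is the line along which they close (so a half turn about z gives the same grasp; the last joint's range is limited). The gripper opens to 85 mm and grips with 20 to 120 N. Pads are 22 mm wide; open, the fingers measure 114 mm over their backs; the gripper's body (76 mm by 85 mm) begins 54 mm behind the grasp point. The pads swing forward as they close: fully open they stand 13 mm farther back than shut.
Start: joints at [-1.433, 0.313, 1.498, -0, 1.331, -0.223], TCP at [185.325, -491.209, 231.294] pointing down, gripper open.
Joint ranges: [-2.94, 2.94], [-0.97, 2.17], [0.19, 2.56], [-1.23, 4.37], [0.02, 3.11], [-2.88, 2.88]. Speed limits (rad/s): [2.39, 2.39, 3.01, 3.14, 3.14, 3.14].

## Interface

Orientations are given as a unit quaternion [w, x, y, z].
In Python, from rig import ctrl gives the robot as it stands.
- The arm moves only by the tool step_arm, never from a script. Its argument "increments" is a list of rows, each a list of 3 entries, a list of its own where there are three numbers: the shift along the tool's x, y, z in cm, then the turn, a rotation vector about the tool's x, y, z in degrees, then the opening in per cent of the stroke, from 0 (shut) to 100 (fully open). A call has 1 to 8 rows; each row is the pose to reach, as a shift and turn from the pose commanded when the call began, along the tool's axes at that moment; what a row does not reach only later rows make up. A row lasts 1/8 s, in which the tool goes at most 62.5 mm and 10.7 degrees, less where a joint would pass 70% of its speed; a pose out of reach is approached as far as the arm can. A call with a gripper value outside its range is refused whole. The fingers move at their own pace and stop on an object; "squeeze" is the grip in N (left out, the last holds). Time passes only in rows, so rows that repeat a pose let the fingers close. It gives the time, the measured TCP pose, the force, the opening and the grip force at its end, in the units of the state.
- ctrl.sense(): the state, without advancing time (a new reading comes with each control period).
- ctrl.capture(name): name is "side" or "top"; returns a dict with "img" (384x512x3 uint8, red, green, blue), "fx", "fy", "cx", "cy" (pixels), "extrinsics" (4x4, takes a point from camera to world coordinates). Camera axes: x right, y down, z forward; pixel columns grow to the right and rows downward; lengths in mm; the calibration is good to about 2 mm. A picture is of the moment at which its call begins. There is no depth.
- ctrl.finish_job(): hands the job in; it is judged then, once.
The state is a dict: "time_s": time; "joints": joint angles; "dq": joint speeds; "tau": joint torques, N m; "eef_pos": TCP position; "ee_rot": TCP orientation; "force": force on the tool from outside, world axes, zero at the start; "wrist_torque": the same for the moment, N m; "grip_width": opening from 0.0 (shut) to 1.0 (fully open); "grip_force": force on a finger pad.
Only numpy, scipy, OpenCV 4.12 (cv2) and the standard library are available. Lean on these libraries where they do the work, as an engineer would, in place of code of your own. Each camera call takes 0.05 s, during which the arm holds its last target. There are 200 camera calls.

## Working session

There is one attempt and no reset: what is moved stays moved. The work goes in short steps, Python scripts to look and compute and a tool call to move; the robot and the scene stay as the last step left them, time stands still between calls to the robot, and variables do not carry over. Pictures are saved under pics/ and viewed, at most 10 in all, crops included, and the job is handed in when it is done.

Besides the shell and the picture viewer there is one more tool, called after "Call:" as name([rows], argument=value, ...), one row to a line, values as JSON. step_arm: Moves the arm, as the interface text tells. Its arguments: {"type":"object","properties":{"increments":{"type":"array"},"squeeze":{"type":"number"}},"required":["increments"]}

```bash
mkdir -p pics; ls; python3 - <<'E'
from rig import ctrl
import cv2,numpy as np,pickle
np.set_printoptions(precision=4,suppress=True)
d={}
for n in("side","top"):
    c=ctrl.capture(n);d[n]=c;cv2.imwrite(f"pics/{n}0.png",cv2.resize(c["img"][...,::-1],(800,600),interpolation=cv2.INTER_CUBIC))
    print(n,c["fx"],c["fy"],c["cx"],c["cy"]);print(np.array(c["extrinsics"]))
pickle.dump(d,open("d0.pkl","wb"))
print(ctrl.sense())
E
```

```text
pics
side 349.9790506897489 349.9790506897489 253.1525432306826 190.6916177294091
[[   0.9532   -0.1901    0.2351  365.4927]
 [  -0.3016   -0.5416    0.7847 -747.0986]
 [  -0.0219   -0.8189   -0.5735  565.0742]
 [   0.        0.        0.        1.    ]]
top 387.55814005663126 387.55814005663126 257.96280253556165 199.13037123543998
[[ -0.0027  -0.9894   0.1449 441.0406]
 [ -0.9998   0.0001  -0.0182 -52.4216]
 [  0.018   -0.1449  -0.9893 994.2944]
 [  0.       0.       0.       1.    ]]
{'time_s': 0.1, 'joints': array([-1.4334,  0.3134,  1.4984,  0.    ,  1.331 , -0.2234]), 'dq': array([-0.0002,  0.0006, -0.0025, -0.0018,  0.0009,  0.0007]), 'tau': array([  0.0019, -41.2902, -26.0144,  -0.0002,   0.003 ,  -0.    ]), 'eef_pos': array([ 185.2888, -490.9766,  230.787 ]), 'ee_rot': array([-0.0006,  0.9838,  0.1794,  0.    ]), 'force': array([-0.5069,  0.4118,  0.5998]), 'wrist_torque': array([-0.0015, -0.0376, -0.0053]), 'grip_force': 0.0, 'grip_width': 0.9997590090668785}
```

View pics/top0.png

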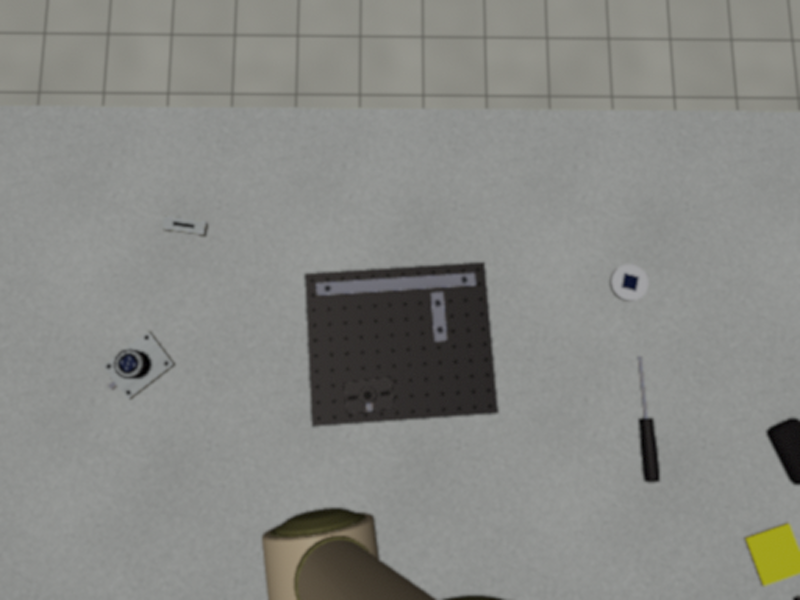

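View pics/side0.png

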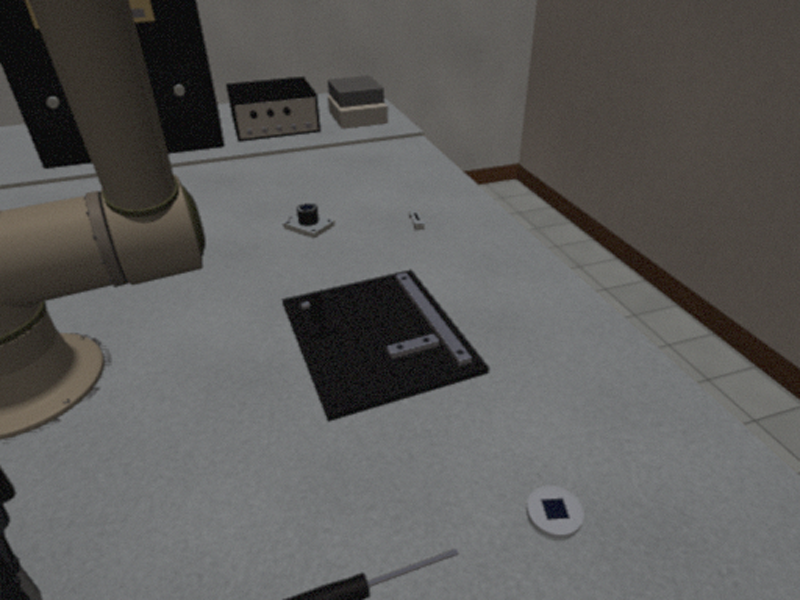

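The top view shows the sensor at about (130,365), with corners at about (174,363), (150,332) and (130,397) and the socket towards the lower left at (112,385). The board spans (305–497, 263–425). The side view shows the sensor at (308,217) and the short bar at (413,346). I'll make one sheet of zoomed crops for exact pixels.

```bash
python3 - <<'E'
import pickle,cv2,numpy as np
d=pickle.load(open("d0.pkl","rb"))
def crop(n,u,v,w,h,s):
    im=d[n]["img"][v:v+h,u:u+w,::-1]; im=cv2.convertScaleAbs(im,alpha=1.5,beta=10)
    return cv2.resize(im,(w*s,h*s),interpolation=cv2.INTER_CUBIC)
S=np.zeros((600,800,3),np.uint8)
def put(x,y,c):S[y:y+c.shape[0],x:x+c.shape[1]]=c
put(0,0,crop("top",62,205,55,57,5))       # 275x285
put(280,0,crop("top",190,162,130,70,4))   #520x280
put(0,290,crop("side",177,122,45,35,6))  #270x210
put(280,290,crop("side",175,165,130,77,4)) #520x308
cv2.imwrite("pics/sheet.png",S)
E
```

```text
(no output)
```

View pics/sheet.png

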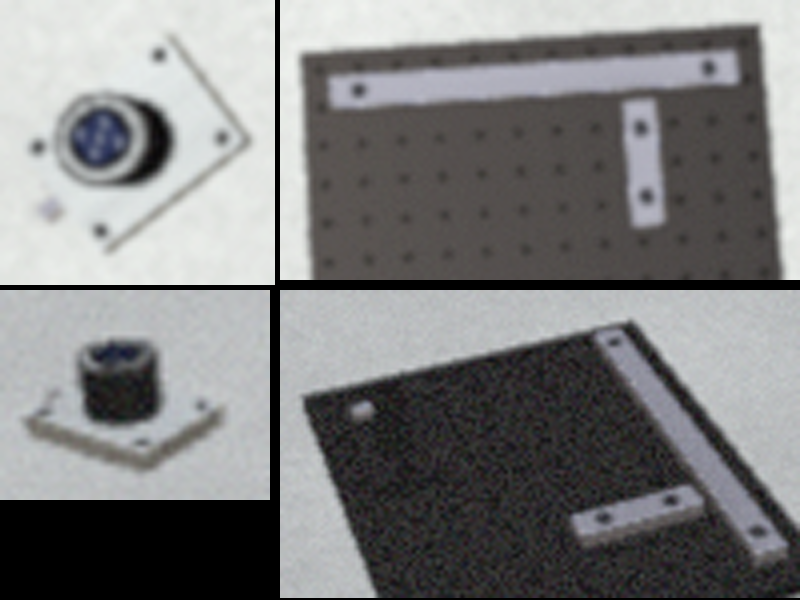

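The sheet gives these points. Sensor in the top crop: holes at (159,55), (222,138), (100,231), (37,147), housing rim centre at (101,139), socket at (50,209). Long bar near edge runs from (330,108) to (740,83), and short bar left face from (621,101) to (629,228). Rim centre in the side crop is at (118,356).

```bash
cat > h.py <<'E'
import pickle,numpy as np,cv2
np.set_printoptions(precision=3,suppress=True)
def ray(c,p):
    E=np.array(c["extrinsics"]);d=E[:3,:3]@[(p[0]-c["cx"])/c["fx"],(p[1]-c["cy"])/c["fy"],1]
    return E[:3,3],d/np.linalg.norm(d)
def plane(c,p,z):
    o,d=ray(c,p);return (o+d*(z-o[2])/d[2])[:2]
def tri(c1,p1,c2,p2):
    o1,d1=ray(c1,p1);o2,d2=ray(c2,p2)
    s=np.linalg.lstsq(np.c_[d1,-d2],o2-o1,rcond=None)[0];a,b=o1+d1*s[0],o2+d2*s[1]
    return (a+b)/2,np.linalg.norm(a-b)
def orig(x,y,x0,y0,u,v,s):return np.array([u+(x-x0+.5)/s-.5,v+(y-y0+.5)/s-.5])
E
python3 - <<'E'
from h import *
d=pickle.load(open("d0.pkl","rb"));T,S=d["top"],d["side"]
a=lambda x,y:orig(x,y,0,0,62,205,5)
b=lambda x,y:orig(x,y,280,0,190,162,4)
c=lambda x,y:orig(x,y,0,290,177,122,6)
e=lambda x,y:orig(x,y,280,290,175,165,4)
print("rim",tri(T,a(101,139),S,c(118,356)),"plane48",plane(T,a(101,139),48))
print("base corner right/-y+x?",tri(T,a(249,142),S,c(148,458)))
h=[plane(T,a(*q),14) for q in[(159,55),(222,138),(100,231),(37,147)]];print("holes",np.array(h),np.mean(h,0))
print("hole edges",np.array(h[1]-h[0]),h[2]-h[1]); print("socket",plane(T,a(50,209),7))
for n,t,s in[("Lleftnear",(330,108),(594,332)),("Lrightnear",(740,83),(754,553)),("Lrightfar",(738,51),(787,541)),("Sfarleft",(621,101),(692,486)),("Snearleft",(629,228),(571,514)),("Snearright",(665,224),(583,535)),("Sfarright",(655,98),(704,506))]:
    print(n,*tri(T,b(*t),S,e(*s)),plane(T,b(*t),22.7))
E
```

```text
rim (array([498.753, 357.064,  46.249]), np.float64(0.5323347272746658)) plane48 [498.383 356.337]
base corner right/-y+x? (array([500.23 , 298.597,   9.982]), np.float64(2.3574452101713432))
holes [[542.684 344.655]
 [500.846 310.855]
 [454.753 368.654]
 [496.499 402.539]] [498.695 356.676]
hole edges [-41.838 -33.801] [-46.093  57.799]
socket [465.855 397.232]
Lleftnear [611.181  71.335  21.571] 1.356997897697548 [610.309  71.312]
Lrightnear [ 626.437 -189.587   23.731] 0.0008701964688923622 [ 626.635 -189.732]
Lrightfar [ 647.13  -188.499   26.021] 0.6896777318338421 [ 647.495 -188.869]
Sfarleft [ 616.358 -113.943   18.367] 1.3452758892061991 [ 614.916 -113.514]
Snearleft [ 535.581 -118.245   21.028] 3.384453549718869 [ 533.748 -117.822]
Snearright [ 537.121 -140.731   22.455] 1.7054914852053096 [ 536.254 -140.549]
Sfarright [ 617.098 -135.427   19.188] 0.8215443040246129 [ 616.869 -135.225]
```

Call:
step_arm([
  [[3.7,-4.3,0],[0,0,0],100],
  [[7.4,-8.5,0],[0,0,0],100],
  [[11.1,-12.8,0],[0,0,0],100],
  [[14.8,-17.1,0],[0,0,0],100],
  [[18.5,-21.3,0],[0,0,0],100],
  [[22.2,-25.6,0],[0,0,0],100],
  [[25.9,-29.9,0],[0,0,0],100],
  [[29.6,-34.1,0],[0,0,0],100],
])

```text
time_s: 1.1
eef_pos: [342.1, -65.9, 231.3]
ee_rot: [0.0, 0.984, 0.179, 0.0]
force: [0.9, -1.1, -0.4]
grip_width: 1.002
grip_force: 0.0
```

Call:
step_arm([
  [[3.7,-4.3,0],[0,0,-2],100],
  [[7.4,-8.5,0],[0,0,-5],100],
  [[11.1,-12.8,0],[0,0,-7],100],
  [[14.8,-17.1,0],[0,0,-9],100],
  [[18.5,-21.3,0],[0,0,-12],100],
  [[22.2,-25.6,0],[0,0,-15],100],
  [[25.9,-29.9,0],[0,0,-18.1],100],
  [[29.6,-34.1,0],[0,0,-18.1],100],
])

```text
time_s: 2.1
eef_pos: [498.7, 357.7, 230.9]
ee_rot: [0.0, 0.943, 0.332, -0.0]
force: [1.1, -1.1, 1.3]
grip_width: 1.001
grip_force: 0.0
```

Call:
step_arm([
  [[0,0.1,4],[0,0,0],100],
  [[0,0.1,8],[0,0,0],100],
  [[0,0.1,12],[0,0,0],100],
  [[0,0.1,15],[0,0,0],100],
  [[0,0.1,17.5],[0,0,0],100],
  [[0,0.1,19.5],[0,0,0],100],
  [[0,0.1,21],[0,0,0],100],
  [[0,0.1,21.3],[0,0,0],100],
])

```text
time_s: 3.1
eef_pos: [498.7, 354.9, 17.4]
ee_rot: [0.0, 0.943, 0.332, -0.001]
force: [-0.3, -0.3, -0.2]
grip_width: 1.002
grip_force: 0.0
```

Call:
step_arm([
  [[0,0,0],[0,0,0],40],
  [[0,0,0],[0,0,0],40],
  [[0,0,0],[0,0,0],40],
  [[0,0,0],[0,0,0],40],
  [[0,0,0],[0,0,0],40],
  [[0,0,0],[0,0,0],40],
  [[0,0,0],[0,0,0],40],
  [[0,0,0],[0,0,0],40],
], squeeze=60)

```text
time_s: 4.1
eef_pos: [499.7, 355.3, 19.4]
ee_rot: [-0.0, 0.943, 0.332, 0.001]
force: [-0.7, -0.0, 6.6]
grip_width: 0.521
grip_force: 62.0
```

```bash
python3 - <<'E'
from rig import ctrl
import cv2,pickle
from h import *
T=ctrl.capture("top");S=ctrl.capture("side");pickle.dump((T,S),open("d1.pkl","wb"))
f=lambda c,u,v:cv2.resize(c["img"][v:v+80,u:u+100,::-1],(400,320),interpolation=cv2.INTER_CUBIC)
cv2.imwrite("pics/grip.png",np.hstack([f(T,30,195),f(S,150,90)]));print(ctrl.sense())
E
```

```text
{'time_s': 4.2, 'joints': array([0.427, 0.73 , 1.43 , 0.   , 0.979, 1.321]), 'dq': array([ 0.   , -0.001,  0.001, -0.001, -0.   ,  0.001]), 'tau': array([  0.193, -50.781, -19.742,   0.039,  -0.175,   0.022]), 'eef_pos': array([499.704, 355.354,  19.445]), 'ee_rot': array([-0.   ,  0.943,  0.332,  0.001]), 'force': array([-1.069, -0.77 ,  5.844]), 'wrist_torque': array([-0.06 ,  0.086,  0.098]), 'grip_force': 62.01507568359375, 'grip_width': 0.5232777043080703}
```

View pics/grip.png

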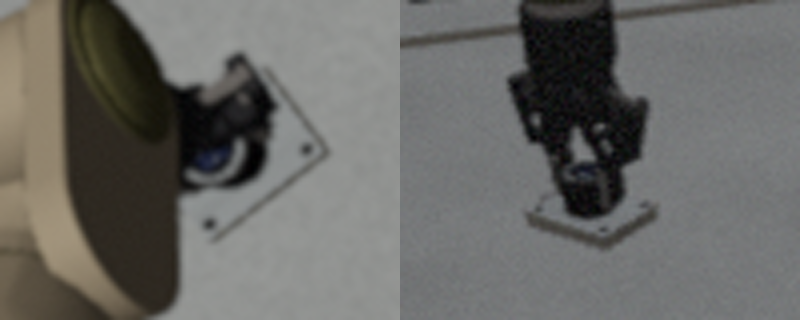

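The fingers hold the housing (opening 0.52, grip 62 N), with the base at corner (328,150) of the left crop and no sign of slipping. Next: lift and carry to a point over the board.

Call:
step_arm([
  [[0,0,-2],[0,0,0],40],
  [[0,0,-5],[0,0,0],40],
  [[0,0,-8],[0,0,0],40],
  [[0,0,-10],[0,0,0],40],
  [[-2,3.3,-10],[0,0,0],40],
  [[-3.9,6.7,-10],[0,0,0],40],
  [[-6.3,10.7,-10],[0,0,0],40],
  [[-8.8,15,-10],[0,0,0],40],
])

```text
time_s: 5.2
eef_pos: [524.0, 181.7, 118.0]
ee_rot: [-0.0, 0.943, 0.332, -0.0]
force: [0.8, -0.6, -3.6]
grip_width: 0.517
grip_force: 62.0
```

Call:
step_arm([
  [[-2.4,4,0],[0,0,4],40],
  [[-4.5,7.7,0],[0,0,9],40],
  [[-6.5,11,0],[0,0,14],40],
  [[-8.2,13.9,0],[0,0,20],40],
  [[-9.6,16.3,0],[0,0,26],40],
  [[-10.3,17.6,0],[0,0,31],40],
  [[-10.75,18.3,0],[0,0,35.2],40],
  [[-10.75,18.3,0],[0,0,35.2],40],
])

```text
time_s: 6.2
eef_pos: [554.9, -27.3, 117.9]
ee_rot: [-0.0, 1.0, 0.031, -0.0]
force: [-0.3, 1.0, -4.1]
grip_width: 0.523
grip_force: 62.1
```

```bash
python3 - <<'E'
from rig import ctrl
import cv2,pickle
from h import *
T=ctrl.capture("top");S=ctrl.capture("side");pickle.dump((T,S),open("d2.pkl","wb"))
f=lambda c,u,v:cv2.resize(cv2.convertScaleAbs(c["img"][v:v+150,u:u+130,::-1],alpha=1.6),(400,462),interpolation=cv2.INTER_CUBIC)
cv2.imwrite("pics/carry.png",np.hstack([f(T,190,150),f(S,180,100)]));s=ctrl.sense();print(s["eef_pos"],s["ee_rot"],s["force"],s["wrist_torque"],s["grip_width"])
E
```

```text
[554.925 -26.566 118.071] [-0.     0.999  0.032 -0.   ] [-0.426 -0.289 -4.007] [0.021 0.031 0.081] 0.520803799953662
```

View pics/carry.png

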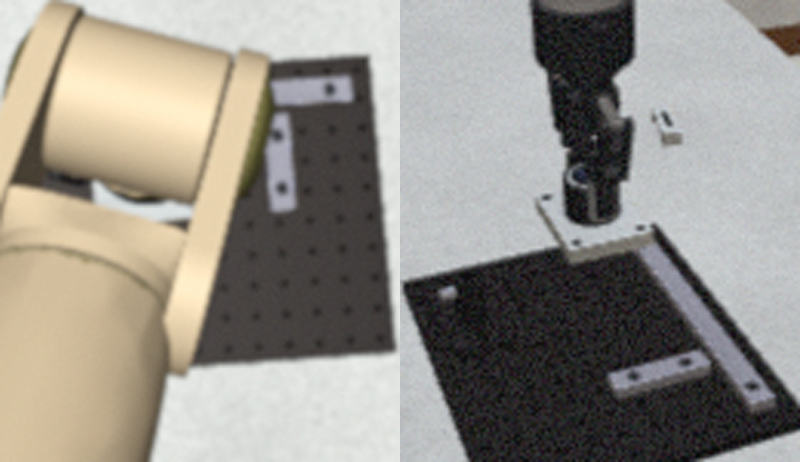

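The side crop shows the sensor hanging level over the board, roughly parallel to the bars: its plate front edge runs (570,262)–(655,243) and the short bar's (612,395)–(710,370). Now I'll lower it.

Call:
step_arm([
  [[0,0,2],[0,0,0],40],
  [[0,0,4],[0,0,0],40],
  [[0,0,6],[0,0,0],40],
  [[0,0,7.2],[0,0,0],40],
  [[0,0,7.8],[0,0,0],40],
  [[0,0,8.1],[0,0,0],40],
  [[0,0,8.3],[0,0,0],40],
  [[0,0,8.4],[0,0,0],40],
])

```text
time_s: 7.3
eef_pos: [555.4, -27.0, 34.6]
ee_rot: [0.0, 1.0, 0.031, 0.0]
force: [0.1, 0.3, -2.7]
grip_width: 0.52
grip_force: 62.1
```

Call:
step_arm([
  [[0,0,0.05],[0,0,0],40],
  [[0,0,0.1],[0,0,0],40],
  [[0,0,0.15],[0,0,0],40],
  [[0,0,0.2],[0,0,0],40],
])

```text
time_s: 7.8
eef_pos: [555.2, -26.9, 32.3]
ee_rot: [0.0, 1.0, 0.031, 0.0]
force: [1.3, -0.1, -3.4]
grip_width: 0.523
grip_force: 62.1
```

Call:
step_arm([
  [[0,0,0.05],[0,0,0],40],
  [[0,0,0.1],[0,0,0],40],
  [[0,0,0.1],[0,0,0],40],
  [[0,0,0.1],[0,0,0],40],
])

```text
time_s: 8.3
eef_pos: [555.6, -27.0, 32.1]
ee_rot: [0.0, 1.0, 0.031, 0.001]
force: [-1.8, 1.1, 6.1]
grip_width: 0.519
grip_force: 62.9
```

Call:
step_arm([
  [[0.2,0,0],[0,0,0],40],
  [[0.5,0,0],[0,0,0],40],
  [[0.9,0,0],[0,0,0],40],
  [[1.3,0,0],[0,0,0],40],
  [[1.6,0,0],[0,0,0],40],
  [[1.8,0,0],[0,0,0],40],
  [[1.9,0,0],[0,0,0],40],
  [[2,0,0],[0,0,0],40],
])

```text
time_s: 9.3
eef_pos: [575.6, -25.8, 32.1]
ee_rot: [0.0, 1.0, 0.031, 0.001]
force: [-2.0, 0.3, 4.9]
grip_width: 0.52
grip_force: 62.8
```

Call:
step_arm([
  [[0.05,0,0],[0,0,0],40],
  [[0.1,0,0],[0,0,0],40],
  [[0.15,0,0],[0,0,0],40],
  [[0.2,0,0],[0,0,0],40],
])

```text
time_s: 9.8
eef_pos: [577.5, -25.7, 32.1]
ee_rot: [0.0, 1.0, 0.031, 0.001]
force: [-1.9, 0.2, 6.3]
grip_width: 0.52
grip_force: 62.8
```

Call:
step_arm([
  [[0.05,0,0],[0,0,0],40],
  [[0.1,0,0],[0,0,0],40],
  [[0.15,0,0],[0,0,0],40],
  [[0.2,0,0],[0,0,0],40],
])

```text
time_s: 10.3
eef_pos: [579.5, -25.6, 32.1]
ee_rot: [0.0, 1.0, 0.031, 0.001]
force: [-2.3, 0.5, 5.7]
grip_width: 0.525
grip_force: 62.8
```

Friction is about 2–3 N and the bar isn't touched yet.

Call:
step_arm([
  [[0.05,0,0],[0,0,0],40],
  [[0.1,0,0],[0,0,0],40],
  [[0.15,0,0],[0,0,0],40],
  [[0.2,0,0],[0,0,0],40],
])

```text
time_s: 10.8
eef_pos: [581.5, -25.4, 32.1]
ee_rot: [0.0, 1.0, 0.031, 0.001]
force: [-2.6, 0.1, 5.5]
grip_width: 0.523
grip_force: 62.8
```

Call:
step_arm([
  [[0.05,0,0],[0,0,0],40],
  [[0.1,0,0],[0,0,0],40],
])

```text
time_s: 11.05
eef_pos: [582.5, -25.4, 32.1]
ee_rot: [0.0, 1.0, 0.031, 0.001]
force: [-2.3, 0.4, 6.0]
grip_width: 0.522
grip_force: 62.8
```

Call:
step_arm([
  [[0.05,0,0],[0,0,0],40],
  [[0.1,0,0],[0,0,0],40],
])

```text
time_s: 11.3
eef_pos: [582.6, -25.4, 32.1]
ee_rot: [0.0, 1.0, 0.031, -0.001]
force: [-9.8, -1.1, 9.7]
grip_width: 0.522
grip_force: 63.2
```

Call:
step_arm([
  [[0.05,0,0],[0,0,0],40],
  [[0.1,0,0],[0,0,0],40],
])

```text
time_s: 11.55
eef_pos: [582.6, -25.4, 32.1]
ee_rot: [0.0, 0.999, 0.032, -0.002]
force: [-15.7, -2.5, 14.7]
grip_width: 0.519
grip_force: 63.4
```

Contact with the long bar at about 12 N. I'll check squareness by image and torque.

```bash
python3 - <<'E'
from rig import ctrl
import cv2,pickle
from h import *
S=ctrl.capture("side");pickle.dump(S,open("d3.pkl","wb"))
im=cv2.convertScaleAbs(S["img"][160:245,205:315,::-1],alpha=1.6)
cv2.imwrite("pics/press.png",cv2.resize(im,None,fx=7,fy=7,interpolation=cv2.INTER_CUBIC));s=ctrl.sense();print(s["eef_pos"],s["ee_rot"],s["force"],s["wrist_torque"],s["grip_width"])
E
```

```text
[582.6   -25.406  32.115] [ 0.     0.999  0.032 -0.002] [-14.39   -1.577  14.242] [-0.338  2.122  0.112] 0.5198905710833374
```

View pics/press.png

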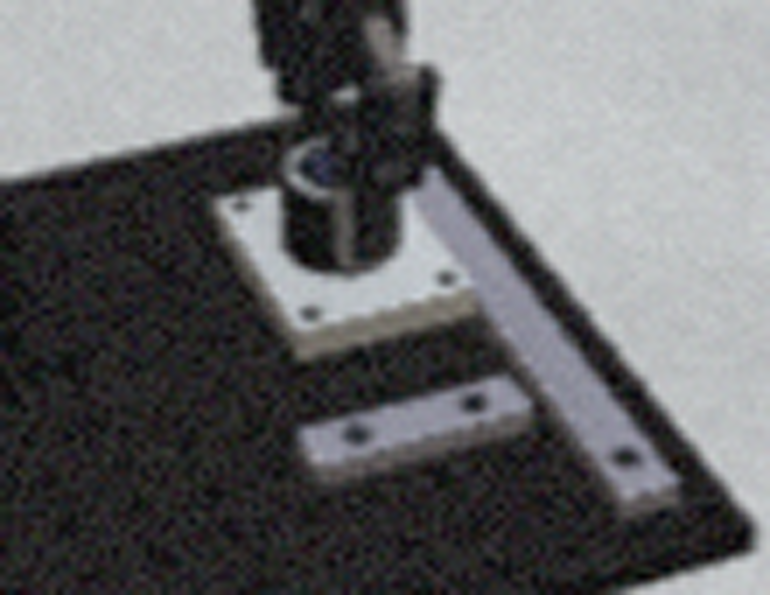

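Crop: plate corners at (215,200), (293,333), (475,290), lying against the long bar, with a clear gap to the short bar (300–500, 380–430). I'll compute the yaw.

```bash
python3 - <<'E'
from h import *
S=pickle.load(open("d3.pkl","rb"))
P=[plane(S,orig(x,y,0,0,205,160,7),z) for x,y,z in[(215,200,26.7),(293,333,26.7),(475,290,26.7),(298,430,22.7),(502,376,22.7),(322,465,22.7),(415,190,22.7),(618,495,22.7)]]
ang=lambda i,j:np.degrees(np.arctan2(*(P[j]-P[i])[::-1]))
print(np.array(P));print("plate y-edge",ang(1,0)-90,"plate x-edge",ang(1,2),"short",ang(3,4),"long",ang(7,6)-90)
E
```

```text
[[ 544.016   17.091]
 [ 548.465  -73.658]
 [ 619.021  -70.916]
 [ 535.832 -121.429]
 [ 612.422 -116.637]
 [ 538.214 -141.631]
 [ 621.297    3.376]
 [ 626.47  -188.037]]
plate y-edge 2.8070244230975163 plate x-edge 2.2250626773568647 short 3.5802752459010057 long 1.548028128632538
```

Square to within measurement noise (about 1°), with about 45 mm to go to the short bar. Now I'll slide it along the long bar.

Call:
step_arm([
  [[0,0.1,0],[0,0,0],40],
  [[0,0.3,0],[0,0,0],40],
  [[0,0.6,0],[0,0,0],40],
  [[0,0.9,0],[0,0,0],40],
  [[0,1.2,0],[0,0,0],40],
  [[0,1.5,0],[0,0,0],40],
  [[0,1.8,0],[0,0,0],40],
  [[0,2,0],[0,0,0],40],
])

```text
time_s: 12.6
eef_pos: [583.8, -43.9, 32.1]
ee_rot: [-0.001, 0.999, 0.032, -0.002]
force: [-13.2, 7.9, 14.5]
grip_width: 0.517
grip_force: 63.8
```

Call:
step_arm([
  [[0,0.3,0],[0,0,0],40],
  [[0,0.6,0],[0,0,0],40],
  [[0,0.9,0],[0,0,0],40],
  [[0,1.2,0],[0,0,0],40],
  [[0,1.5,0],[0,0,0],40],
  [[0,1.7,0],[0,0,0],40],
  [[0,1.8,0],[0,0,0],40],
  [[0,1.9,0],[0,0,0],40],
])

```text
time_s: 13.6
eef_pos: [585.1, -62.9, 32.1]
ee_rot: [-0.001, 0.999, 0.032, -0.002]
force: [-11.8, 7.5, 13.7]
grip_width: 0.518
grip_force: 63.8
```

Call:
step_arm([
  [[0,0.05,0],[0,0,0],40],
  [[0,0.1,0],[0,0,0],40],
  [[0,0.15,0],[0,0,0],40],
  [[0,0.2,0],[0,0,0],40],
])

```text
time_s: 14.1
eef_pos: [585.3, -64.8, 32.1]
ee_rot: [-0.001, 0.999, 0.032, -0.002]
force: [-12.2, 6.6, 13.4]
grip_width: 0.521
grip_force: 63.8
```

Call:
step_arm([
  [[0,0.05,0],[0,0,0],40],
  [[0,0.1,0],[0,0,0],40],
  [[0,0.15,0],[0,0,0],40],
  [[0,0.2,0],[0,0,0],40],
])

```text
time_s: 14.6
eef_pos: [585.4, -66.9, 32.1]
ee_rot: [-0.001, 0.999, 0.032, -0.002]
force: [-12.8, 7.1, 14.5]
grip_width: 0.517
grip_force: 63.8
```

Call:
step_arm([
  [[0,0.05,0],[0,0,0],40],
  [[0,0.1,0],[0,0,0],40],
  [[0,0.15,0],[0,0,0],40],
])

```text
time_s: 14.98
eef_pos: [585.5, -68.3, 32.1]
ee_rot: [-0.001, 0.999, 0.032, -0.002]
force: [-12.5, 7.6, 14.1]
grip_width: 0.522
grip_force: 63.8
```

Call:
step_arm([
  [[0,0.05,0],[0,0,0],40],
  [[0,0.1,0],[0,0,0],40],
])

```text
time_s: 15.22
eef_pos: [585.6, -69.4, 32.1]
ee_rot: [-0.001, 0.999, 0.032, -0.002]
force: [-12.6, 7.0, 14.6]
grip_width: 0.516
grip_force: 63.8
```

Call:
step_arm([
  [[0,0.05,0],[0,0,0],40],
  [[0,0.1,0],[0,0,0],40],
])

```text
time_s: 15.48
eef_pos: [585.6, -70.4, 32.1]
ee_rot: [-0.001, 0.999, 0.032, -0.002]
force: [-12.9, 7.0, 13.5]
grip_width: 0.519
grip_force: 63.8
```

Call:
step_arm([
  [[0,0.05,0],[0,0,0],40],
  [[0,0.1,0],[0,0,0],40],
])

```text
time_s: 15.72
eef_pos: [585.7, -71.4, 32.1]
ee_rot: [-0.001, 0.999, 0.032, -0.002]
force: [-12.4, 7.1, 14.5]
grip_width: 0.521
grip_force: 63.8
```

Call:
step_arm([
  [[0,0.05,0],[0,0,0],40],
  [[0,0.1,0],[0,0,0],40],
])

```text
time_s: 15.98
eef_pos: [585.7, -72.4, 32.1]
ee_rot: [-0.001, 0.999, 0.032, -0.002]
force: [-12.9, 7.2, 13.2]
grip_width: 0.521
grip_force: 63.8
```

Call:
step_arm([
  [[0,0.05,0],[0,0,0],40],
  [[0,0.1,0],[0,0,0],40],
])

```text
time_s: 16.23
eef_pos: [585.8, -73.0, 32.1]
ee_rot: [-0.001, 0.999, 0.032, -0.002]
force: [-12.5, 10.9, 14.5]
grip_width: 0.513
grip_force: 63.9
```

Call:
step_arm([
  [[0,0.05,0],[0,0,0],40],
  [[0,0.1,0],[0,0,0],40],
])

```text
time_s: 16.48
eef_pos: [585.8, -73.1, 32.2]
ee_rot: [-0.002, 0.999, 0.032, -0.002]
force: [-11.6, 15.2, 15.2]
grip_width: 0.521
grip_force: 64.1
```

Call:
step_arm([
  [[0.03,0.05,0],[0,0,0],40],
  [[0.06,0.1,0],[0,0,0],40],
  [[0.06,0.1,0],[0,0,0],40],
  [[0.06,0.1,0],[0,0,0],40],
  [[0.06,0.1,0],[0,0,0],40],
  [[0.06,0.1,0],[0,0,0],40],
  [[0.06,0.1,0],[0,0,0],40],
  [[0.06,0.1,0],[0,0,0],40],
])

```text
time_s: 17.48
eef_pos: [585.8, -73.1, 32.2]
ee_rot: [-0.003, 0.999, 0.032, -0.003]
force: [-16.2, 17.7, 19.4]
grip_width: 0.522
grip_force: 64.6
```

```bash
python3 - <<'E'
from rig import ctrl
import cv2,pickle
from h import *
S=ctrl.capture("side")
im=cv2.convertScaleAbs(S["img"][160:245,205:315,::-1],alpha=1.6)
cv2.imwrite("pics/corner.png",cv2.resize(im,None,fx=7,fy=7,interpolation=cv2.INTER_CUBIC));s=ctrl.sense();print(s["eef_pos"],s["ee_rot"],s["force"],s["wrist_torque"],s["grip_width"],s["grip_force"])
E
```

```text
[585.83  -73.122  32.193] [-0.003  0.999  0.032 -0.003] [-16.086  18.114  18.721] [2.497 2.439 0.074] 0.5213314562679365 64.57064867019653
```

View pics/corner.png

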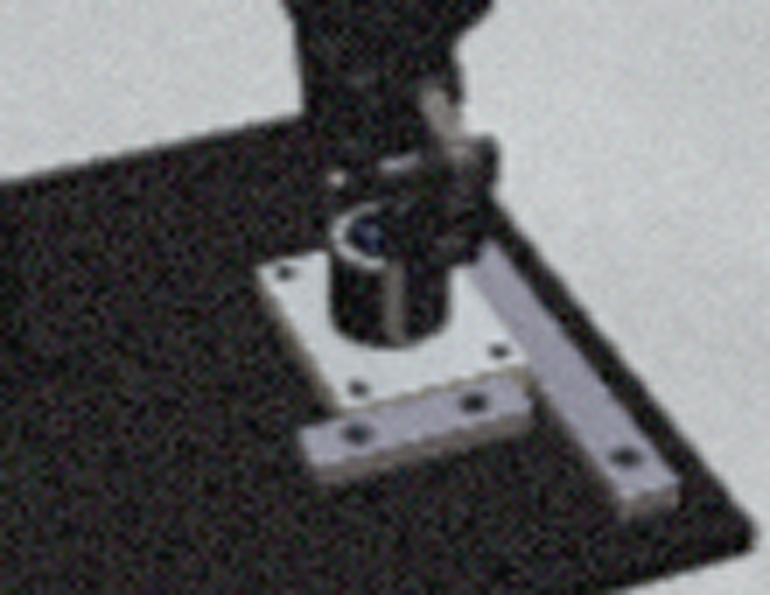

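The plate sits flush in the corner: its end runs along the short bar from (335,410) to (525,370), and its side lies against the long bar. It pushes at about 16 N and 18 N, and nothing is moving, so I'll hand in.

```bash
python3 -c "
from rig import ctrl
print(ctrl.finish_job())"
```

```text
the job is handed in; nothing more can be done
None
```

I slid the sensor along the long bar into the corner and handed the job in at about 17.5 s. It is still gripped and pressed against both bars with about 16–18 N measured at the wrist, friction included. It looks flush in the last picture, but the hand-in gave no verdict.

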